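# Set the sight cell in the light path

### The arm

A 6-joint arm with a two-finger parallel gripper is mounted at the origin on the work surface; the furniture and walls round the work are solid. World frame = base frame: x ahead of the robot, y to its left, z up, the work surface at z = 0. Lengths are in m, angles in degrees, forces in N, time in s.
With the tool pointing down it reaches from about 0.4 to 0.825 m from the base axis. Payload 7 kg.
Tool frame: the origin (TCP) lies on the centre line of the jaws, within the pads' length; the fingertips stand 14 mm ahead of it and the grasp point (between the pads) lies 5 mm behind it; z points along the fingers, x is the direction in which the jaws open and shut, and the axes are right-handed (so a half turn about z gives the same grasp; the last joint's range is limited). The gripper opens to 88 mm and grips with 3 to 60 N. Pads are 19 mm wide; open, the fingers measure 130 mm over their backs; the gripper's body (78 mm by 193 mm) begins 47 mm behind the grasp point.
Start: joints at [-53.165, 20.546, 0.682, 0, -70.136, -16.507], TCP at [0.234, -0.633, 0.241] pointing down, gripper open.
Joint ranges: [-176.03, 176.03], [-82.01, 121.73], [-58.28, 71.71], [-173.87, 95.51], [-174.79, -0.11], [-173.66, 173.66]. Speed limits (degrees/s): [136.94, 136.94, 172.46, 180, 180, 180].

### API

Orientations are given as [roll, pitch, yaw] about the fixed x, y, z axes, in that order (R = Rz(yaw) Ry(pitch) Rx(roll)).
In Python, from plant import * gives the robot as it stands.
- The arm moves only by the shell command python3 -m handwheel 'ROWS' [OPENING]. ROWS is JSON, a list of rows, each a list of 2 entries, a list of its own where there are three numbers: the shift along the tool's x, y, z each as a share of 0.2 m, from -1 to 1, then the turn, a rotation vector about the tool's x, y, z each as a share of 360 degrees, from -1 to 1. In form: [[[tx, ty, tz], [ax, ay, az]], ...]. A call has 1 to 5 rows; each row is the pose to reach, as a shift and turn from the pose commanded when the call began, along the tool's axes at that moment, turning the shorter way round; what a row does not reach only later rows make up. A row lasts 1/12 s, in which the tool goes at most 41.7 mm and 7.16 degrees, less where a joint would pass 70% of its speed; a pose out of reach is approached as far as the arm can. A call with a number of a shift or a turn outside -1 to 1 is refused whole. A call with a gripper value outside its range is refused whole. OPENING is the closure, from -1 (fully open) to 1 (shut), set as the call begins (- or left out, the last holds). The fingers move at their own pace and stop on an object; the grip force is fixed at half the most. Time passes only in rows, so rows that repeat a pose let the fingers close. It gives the time, the measured TCP pose, the force and the opening at its end, in the units of the state.
- get_obs(): the state, without advancing time (a new reading comes with each control period).
- snapshot(name): name is "scene" or "side" or "wrist"; returns a dict with "color" (400x640x3 uint8, red, green, blue), "z_map" (400x640 float32, m along the optical axis (not along the pixel's ray), 0 where there is no reading), "intrinsics" (3x3 intrinsics, pixels), "rvec" (rotation vector, rad) and "tvec" (3), from world to camera coordinates, as OpenCV has them. Camera axes: x right, y down, z forward; pixel columns grow to the right and rows downward; lengths in m; the calibration is good to about 2 mm. A picture is of the moment at which its call begins.
- close_job(): hands the job in, once; it reports no verdict.
The state is a dict: "clock": time; "joint_pos": joint angles; "qvel": joint speeds; "tau": joint torques, N m; "tool_pos": TCP position; "orientation": TCP orientation; "force": force on the tool from outside, world axes, zero at the start; "moment": the same for the moment, N m; "opening": finger opening in m.
Only numpy, scipy, OpenCV 4.12 (cv2) and the standard library are available. Lean on these libraries where they do the work, as an engineer would, in place of code of your own. Each camera call takes 0.05 s, during which the arm holds its last target. There are 200 camera calls.

### The job

Stand the square sight cell in the square socket of the inspection rig, fully home and upright, with its two clear windows facing along the light path between the lamp tube and the receiver tube. Feel gently for the socket, whose exact place along the rail is not known, and let go of the cell without disturbing the other things on the bench.

Things in the scene. Friction and masses are not known exactly. Their poses are not given: they have to be found in the camera images.
- cell: Sight cell: upright square aluminium column 44 x 44 x 140 mm, about 0.3 kg, standing on the bench, turned any way. Its own +x and -x sides are clear windows; +y and -y sides are closed walls with five short dark ribs. Plain square foot. Origin: centre of the underside, z up, x through the windows.
- cell_cap (a point): Centre of the cell's top face, 140 mm above its underside; axes as the cell's. The top 40 mm is a plain square cap, to be gripped from above across either pair of sides (44 mm). Gripped across the window sides (fingers closing along its x) it cannot swing in the fingers when drawn along x.
- rig: Inspection rig, fixed: grey base plate 230 x 76 x 10 mm; finned lamp tube on a post at its own -x end, capped receiver tube at +x. Origin: centre of the base's underside; x is the light path, z up. Tubes: 33 mm across, tops 100 mm above the bench, facing ends 59 mm either side of the origin. A carriage with the socket stands between them (see rail_mid).
- rail_mid (a point): Fixed point of the rig, 40 mm above its origin, axes as the rig's: middle of the carriage's range, level with the carriage top. The carriage is an aluminium block 72 x 72 mm, square to the rig, locked at y = 0 but anywhere up to 12 mm from this point along +x or -x: not measured, to be felt (touch down lightly with the cell every 2 to 3 mm along x till it sinks) or seen.
- socket_floor (a point): Fixed point of the rig, 18 mm above its origin, axes as the rig's: the height of the socket's floor (not its place along x, which goes with the carriage). The square blind socket is centred in the carriage top, 48 mm wide (2 mm to spare on each side of the cell), square to the rig, 22 mm deep. With the cell home, its underside is at this height.
- elbow: Bystander: white plastic pipe elbow, 59 x 59 x 42 mm, lying on the bench to the right of the rig. Origin: centre of its underside.
- tee: Bystander: grey plastic pipe tee, 67 x 92 x 42 mm, lying on the bench farther right of the rig, behind the vice. Origin: centre of its underside.

How it is judged (in metres and radians):
At the end, for the whole second after the job is handed in: The cell stands at rest in the socket with its underside within 2.5 mm of the socket floor's height, within 4 mm of the light path sideways and 17 mm of the rig's origin along it, upright within 0.05 rad, its window axis within 0.1 rad of the light path (either window towards the lamp) (z of cell in the frame of rig between 0.0155 and 0.0205 m and x of cell in the frame of rig between -0.017 and 0.017 m and y of cell in the frame of rig between -0.004 and 0.004 m and angle between the x axis of cell and the x axis of rig, either way round below 0.1 rad and angle between cell's own z axis and vertical below 0.05 rad and linear speed of cell below 0.01 m/s); the robot touches nothing.
It fails at once if the cell is tipped over (more than 0.6 rad) (angle between cell's own z axis and vertical above 0.6 rad).
It fails at once if the cell is rammed against or dropped on the rig (over 70 N) (contact force between cell and rig above 70 N).
It fails at once if the white elbow is disturbed (moved more than 20 mm) (distance of elbow from where it was at the start of the episode above 0.02 m).
It fails at once if the grey tee is disturbed (moved more than 20 mm) (distance of tee from where it was at the start of the episode above 0.02 m).
It also fails if it takes over 56 s, if anything falls off the work surface, if the arm or the gripper's body presses on something with over 40 N, if the wrist force passes 120 N, or if a joint passes its speed limit or range.

## Working session

There is one attempt and no reset: what is moved stays moved. The work goes in short steps, Python scripts to look and compute and a shell command to move; the robot and the scene stay as the last step left them, time stands still between calls to the robot, and variables do not carry over. Pictures are saved under pics/ and viewed, about 8 in all and at most 12, crops included, and the job is handed in when it is done.

```bash
ls; mkdir -p pics; cat > h.py <<'E'
from plant import *
import numpy as np, cv2
from scipy.spatial.transform import Rotation as R
def shot(n,f):
    s=snapshot(n); cv2.imwrite('pics/%s.png'%f,s['color'][:,:,::-1]); np.savez('pics/%s.npz'%f,**s); return s
def cloud(s):
    K=np.array(s['intrinsics']);z=s['z_map'];v,u=np.indices(z.shape)
    p=np.stack([(u-K[0,2])/K[0,0]*z,(v-K[1,2])/K[1,1]*z,z],-1)
    Rm=cv2.Rodrigues(np.array(s['rvec'],float))[0]
    return (p-np.array(s['tvec']).reshape(3))@Rm
def load(f): return dict(np.load('pics/%s.npz'%f))
def rel(pos,yaw):
    """shares for target TCP pos with tool pointing down, jaw axis yaw(deg)"""
    o=get_obs(); Rc=R.from_euler('xyz',o['orientation'],degrees=True)
    Rt=R.from_euler('xyz',[180,0,yaw],degrees=True)
    return Rc.inv().apply(np.array(pos)-o['tool_pos'])/.2,(Rc.inv()*Rt).as_rotvec()/(2*np.pi)
E
python3 - <<'E'
from h import *
o=get_obs();print(o)
a=shot('scene','a');b=shot('side','b')
cv2.imwrite('pics/ab.png',cv2.resize(np.vstack([a['color'],b['color']])[:,:,::-1],(480,600)))
for s in(a,b):
    print(s['tvec'],-cv2.Rodrigues(np.array(s['rvec'],float))[0].T@np.array(s['tvec']).reshape(3))
E
```

```text
pics
{'clock': 0.0, 'joint_pos': array([-5.31649250e+01,  2.05907349e+01,  6.32242559e-01, -2.05170038e-02,
       -7.01357334e+01, -1.65054470e+01]), 'qvel': array([ 0.06569362,  0.03714584, -0.03686762,  0.09137887, -0.01536303,
        0.02913417]), 'tau': array([ 1.69911906e-03, -5.82723427e+01,  2.93065685e+01,  6.99705809e+00,
        7.11882240e-03, -1.90579881e-04]), 'tool_pos': array([ 0.23430031, -0.63251775,  0.2396177 ]), 'orientation': array([-1.79991720e+02, -9.58230171e-02,  1.10322634e+02]), 'force': array([ 0.84547497,  0.55551288, -0.41137743]), 'moment': array([-0.01643801,  0.01025433, -0.03153383]), 'opening': 0.08722808563873015}
[0.41546854 0.30628371 0.73037659] [0.20972975 0.42992141 0.75568168]
[0.48069804 0.17477644 0.83213139] [0.27564295 0.74029462 0.57449533]
```

View pics/a.png

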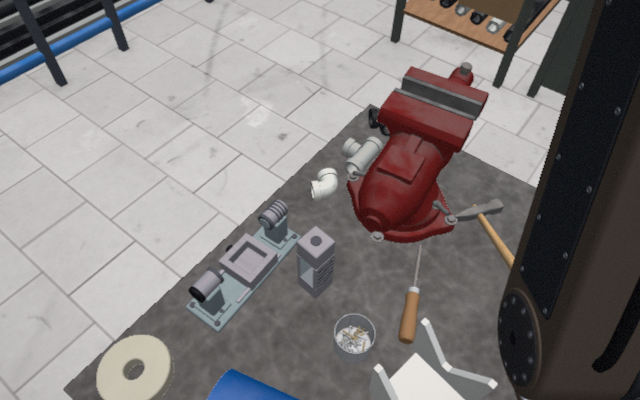

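View pics/b.png

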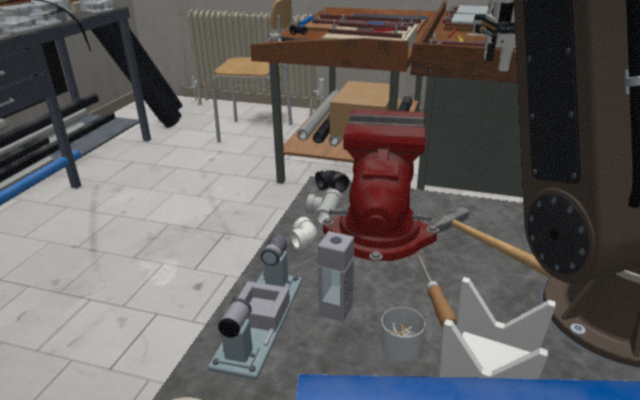

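Scene view: the cell's cap is at about (317,243), the carriage socket at about (249,260), and the rig's tubes at (206,287) and (272,215). The elbow is at (325,183), the tee at (362,157) and the vice at (420,150). Next I'll measure these from depth.

```bash
python3 - <<'E'
from h import *
def rect(P,m):
    q=P[m][:,:2]; (c,wh,a)=cv2.minAreaRect((q*1000).astype(np.float32)); return len(q),np.round(c,1),np.round(wh,1),round(a,1)
for f,box in(('a',(185,335,195,330)),('b',(205,360,225,375))):
    s=load(f);P=cloud(s);u0,u1,v0,v1=box
    M=np.zeros(P.shape[:2],bool);M[v0:v1,u0:u1]=1;M&=s['z_map']>0
    z=P[...,2]
    for u,v in([(317,243),(249,260),(206,287),(272,215),(325,183),(362,157),(420,150),(355,330),(375,220)] if f=='a' else [(337,247),(262,310),(235,320),(275,250)]): print((u,v),P[v,u].round(3))
    cellM=M.copy();cellM[:,:(296 if f=='a' else 317)]=0
    rigM=M&~cellM
    print(f,'cap',rect(P,cellM&(abs(z-.14)<.006)))
    print('carr',rect(P,rigM&(abs(z-.04)<.004)))
    print('base',rect(P,rigM&(abs(z-.01)<.004)))
    # vertical histogram of tops
    print('cap z',np.median(z[cellM&(z>.132)]), 'floor z',np.median(z[M&(z<.006)]))
    c=cellM&(z>.02)&(z<.13); print('cell sides',rect(P,c))
a=load('a');cv2.imwrite('pics/c.png',cv2.resize(a['color'][195:345,180:350,::-1],None,fx=4,fy=4,interpolation=2)[:600,:800])
E
```

```text
(317, 243) [0.441 0.123 0.145]
(249, 260) [0.563 0.163 0.018]
(206, 287) [0.546 0.266 0.093]
(272, 215) [0.555 0.103 0.097]
(325, 183) [ 0.555 -0.05   0.039]
(362, 157) [ 0.539 -0.156  0.036]
(420, 150) [ 0.408 -0.121  0.172]
(355, 330) [0.341 0.146 0.002]
(375, 220) [0.399 0.025 0.135]
a cap (725, array([447.1, 120.6]), array([44.9, 44.1]), 85.2)
carr (1051, array([558.3, 179.6]), array([ 74.1, 199. ]), 2.8)
base (1629, array([557.6, 177.9]), array([ 76.5, 230.4]), 2.7)
cap z 0.140473026647033 floor z -7.674200218473062e-06
cell sides (1241, array([472.1,  88.7]), array([ 61.3, 287.4]), 38.1)
(337, 247) [0.44  0.142 0.14 ]
(262, 310) [0.545 0.197 0.039]
(235, 320) [0.545 0.28  0.093]
(275, 250) [0.552 0.115 0.095]
b cap (536, array([447.2, 123. ]), array([46.5, 44.1]), 84.4)
carr (1019, array([562.3, 113.5]), array([ 73. , 340.2]), 3.8)
base (1597, array([559.6, 126.6]), array([ 76.7, 342.2]), 2.4)
cap z 0.13876582164668474 floor z -0.0013481459319964672
cell sides (2234, array([443.8, 117.5]), array([ 64.9, 447. ]), 13.0)
```

View pics/c.png

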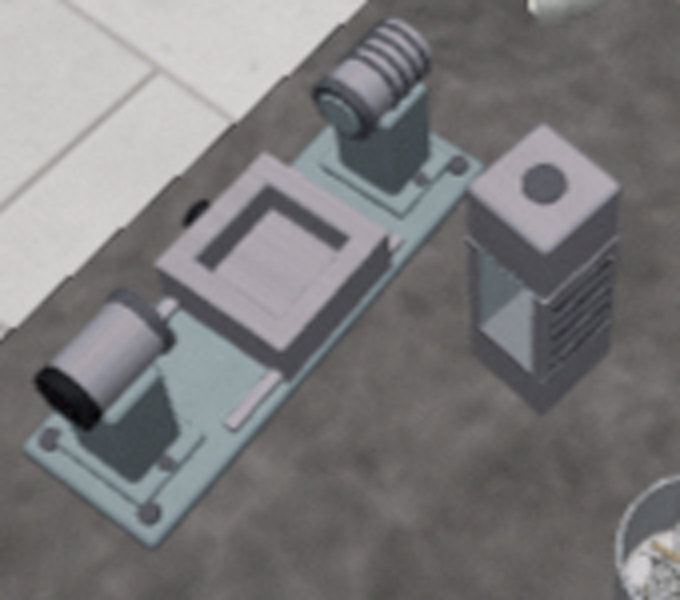

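```bash
python3 - <<'E'
from h import *
for f in 'ab':
    s=load(f);P=cloud(s);z=P[...,2];ok=s['z_map']>0
    t=np.radians(92.7);ex=np.array([np.cos(t),np.sin(t)]);ey=np.array([-ex[1],ex[0]])
    d=P[...,:2]-np.array([.5576,.178]);x=d@ex;y=d@ey
    m=ok&(abs(z-.04)<.004)&(abs(x)<.055)&(abs(y)<.045)
    print(f,'carr top rig x',np.percentile(x[m],[.5,2,50,98,99.5]).round(4),'y',np.percentile(y[m],[.5,2,98,99.5]).round(4))
    m=ok&(abs(z-.018)<.004)&(abs(x)<.04)&(abs(y)<.03)
    if m.any(): print('floor x',np.percentile(x[m],[1,99]).round(4),'y',np.percentile(y[m],[1,99]).round(4),z[m].mean())
    m=ok&(abs(z-.01)<.004)&(abs(x)<.13)&(abs(y)<.05)
    q=cv2.minAreaRect((P[m][:,:2]*1000).astype(np.float32));print('base',q)
    w=P[ok&(P[...,0]>.25)&(P[...,0]<.7)&(P[...,1]>-.45)&(P[...,1]<.08)&(z<.6)]
    for y0 in np.arange(-.45,.08,.06):
        k=w[(w[:,1]>=y0)&(w[:,1]<y0+.06)&(w[:,2]>.02)]
        if len(k): print(round(y0,2),k[:,2].max().round(3),k[k[:,2].argmax()].round(2))
print(rel([.40,-.45,.36],85))
E
```

```text
a carr top rig x [-0.0457 -0.045  -0.0076  0.0265  0.0269] y [-0.0372 -0.0362  0.0353  0.0357]
floor x [-0.034   0.0354] y [-0.0278  0.0285] 0.018740999579984867
base ((557.7344970703125, 177.90182495117188), (76.53436279296875, 230.45639038085938), 2.5864341259002686)
-0.45 0.166 [ 0.46 -0.39  0.17]
-0.39 0.164 [ 0.46 -0.39  0.16]
-0.33 0.214 [ 0.37 -0.28  0.21]
-0.27 0.215 [ 0.46 -0.26  0.21]
-0.21 0.215 [ 0.4  -0.16  0.22]
-0.15 0.215 [ 0.46 -0.14  0.21]
-0.09 0.539 [ 0.25 -0.04  0.54]
-0.03 0.171 [ 0.41 -0.03  0.17]
0.03 0.101 [0.56 0.07 0.1 ]
b carr top rig x [-0.0435 -0.0419 -0.0157  0.0296  0.0305] y [-0.0366 -0.0352  0.0352  0.0356]
floor x [-0.0322  0.0319] y [-0.0253  0.0289] 0.01764474678169052
base ((557.3366088867188, 182.781982421875), (76.68338012695312, 229.79295349121094), 2.359556198120117)
-0.33 0.211 [ 0.4  -0.27  0.21]
-0.27 0.212 [ 0.47 -0.22  0.21]
-0.21 0.211 [ 0.48 -0.16  0.21]
-0.15 0.212 [ 0.48 -0.13  0.21]
-0.09 0.179 [ 0.45 -0.08  0.18]
-0.03 0.17 [ 0.42 -0.03  0.17]
0.03 0.133 [0.4  0.03 0.13]
(array([ 0.56928405,  1.09369387, -0.60066041]), array([-7.18411076e-05, -2.24479698e-04,  7.03459960e-02]))
```

```bash
python3 -m handwheel '[[[0.57,1,-0.6],[0,0,0.07]],[[0.57,1,-0.6],[0,0,0.07]],[[0.57,1,-0.6],[0,0,0.07]],[[0.57,1,-0.6],[0,0,0.07]],[[0.57,1,-0.6],[0,0,0.07]]]' -1
python3 -m handwheel '[[[0,0.2,0],[0,0,0]],[[0,0.2,0],[0,0,0]]]' 
python3 -c "
from h import *
print(get_obs()['tool_pos'],rel([.447,.09,.34],85))"
```

```text
clock: 0.52
tool_pos: [0.3533, -0.4903, 0.337]
orientation: [-180.0, -0.0, 84.8]
force: [1.2, -1.7, -0.0]
opening: 0.0877
clock: 0.68
tool_pos: [0.3979, -0.4942, 0.3374]
orientation: [179.8, 0.1, 85.4]
force: [-0.8, 0.5, -1.3]
opening: 0.0879
[ 0.39787504 -0.49415704  0.33741272] (array([ 2.93106405,  0.00831032, -0.01672269]), array([0.00046875, 0.00020547, 0.00098497]))
```

```bash
python3 -m handwheel '[[[1,0,0],[0,0,0]],[[1,0,0],[0,0,0]],[[1,0,0],[0,0,0]],[[1,0,0],[0,0,0]],[[1,0,0],[0,0,0]]]'
python3 -m handwheel '[[[1,0,0],[0,0,0]],[[1,0,0],[0,0,0]],[[1,0,0],[0,0,0]],[[1,0,0],[0,0,0]],[[1,0,0],[0,0,0]]]'
python3 -m handwheel '[[[0.95,0,0],[0,0,0]],[[0.95,0,0],[0,0,0]],[[0.95,0,0],[0,0,0]],[[0.95,0,0],[0,0,0]],[[0.95,0,0],[0,0,0]]]'
python3 -m handwheel '[[[0,0,0],[0,0,0]],[[0,0,0],[0,0,0]]]'
python3 - <<'E'
from h import *
s=shot('wrist','d')
print(get_obs()['tool_pos'],-cv2.Rodrigues(np.array(s['rvec'],float))[0].T@np.array(s['tvec']).reshape(3))
E
```

```text
clock: 1.1
tool_pos: [0.4091, -0.2937, 0.336]
orientation: [-180.0, -0.0, 85.1]
force: [0.9, 0.6, 1.0]
opening: 0.0876
clock: 1.52
tool_pos: [0.4261, -0.0944, 0.3364]
orientation: [180.0, -0.0, 85.2]
force: [1.2, -0.4, 0.2]
opening: 0.0876
clock: 1.93
tool_pos: [0.4425, 0.0959, 0.3362]
orientation: [-180.0, -0.0, 85.2]
force: [0.9, -0.1, -0.1]
opening: 0.0879
clock: 2.1
tool_pos: [0.4425, 0.0937, 0.3359]
orientation: [-179.9, 0.0, 85.3]
force: [-1.0, -1.1, -0.3]
opening: 0.0876
[0.44248399 0.09280272 0.3360334 ] [0.36064313 0.10138036 0.48127746]
```

View pics/d.png

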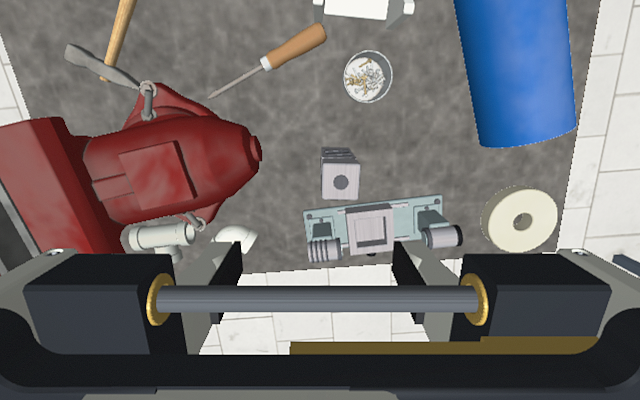

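Wrist view: the cap is at (341,180), the socket at (370,230), the elbow at (238,238) and the vice nose at (258,150). I'll measure the same features here.

```bash
cat > m.py <<'E'
from h import *
def meas(f,O=(.558,.179)):
    s=load(f);P=cloud(s);z=P[...,2];ok=s['z_map']>0
    X,Y=P[...,0],P[...,1]
    def mr(m): 
        c,w,a=cv2.minAreaRect((P[m][:,:2]*1000).astype(np.float32));return np.round(c,1),np.round(w,1),round(a,1)
    m=ok&(abs(z-.14)<.005)&(abs(X-.447)<.04)&(abs(Y-.122)<.04)
    if m.sum()>50: print('cap',mr(m),z[m].mean())
    t=np.radians(92.6);ex=np.array([np.cos(t),np.sin(t)]);ey=np.array([-ex[1],ex[0]])
    d=P[...,:2]-np.array(O);x=d@ex;y=d@ey
    m=ok&(abs(z-.01)<.004)&(abs(x)<.13)&(abs(y)<.05);print('base',mr(m))
    m=ok&(abs(z-.04)<.004)&(abs(x)<.052)&(abs(y)<.045);print('carr',mr(m),m.sum())
    m=ok&(abs(z-.018)<.004)&(abs(x+.01)<.03)&(abs(y)<.03);print('floor',mr(m),m.sum())
E
python3 - <<'E'
from m import *
for f in 'abd': print(f);meas(f)
E
```

```text
a
cap (array([447.1, 120.6]), array([44.9, 44.1]), 85.2) 0.14044888331822167
base (array([557.7, 177.9]), array([ 76.5, 230.5]), 2.6)
carr (array([558.7, 168.7]), array([74.1, 73.1]), 2.6) 942
floor (array([564. , 164.8]), array([40.6, 42. ]), 3.3) 460
b
cap (array([447.2, 123. ]), array([46.5, 44.1]), 84.4) 0.13887513774231544
base (array([557.3, 182.8]), array([ 76.7, 229.8]), 2.4)
carr (array([558.5, 171.6]), array([73. , 76.3]), 3.6) 682
floor (array([563.9, 159.7]), array([41.6, 28.4]), 2.5) 302
d
cap (array([447.6, 121.1]), array([44. , 44.1]), 83.9) 0.14091767091229326
base (array([557.4, 178.3]), array([ 76.1, 228.7]), 2.2)
carr (array([558.6, 169.7]), array([73.5, 72.1]), 2.5) 1159
floor (array([563.2, 170.8]), array([40.7, 46.5]), 2.3) 647
```

```bash
python3 -c "
from h import *
print(rel([.4474,.1212,.336],84.4))"
```

```text
(array([1.43543450e-01, 1.26339903e-02, 5.57167971e-05]), array([-0.00015174,  0.00011102,  0.00224567]))
```

```bash
python3 -m handwheel '[[[0.143,0.012,0.1],[0,0,0.0025]],[[0.143,0.012,0.25],[0,0,0.0025]],[[0.143,0.012,0.4],[0,0,0.0025]],[[0.143,0.012,0.55],[0,0,0.0025]],[[0.143,0.012,0.7],[0,0,0.0025]]]'
python3 -m handwheel '[[[0,0,0.1],[0,0,0]],[[0,0,0.2],[0,0,0]],[[0,0,0.28],[0,0,0]],[[0,0,0.33],[0,0,0]],[[0,0,0.33],[0,0,0]]]'
python3 -c "
from h import *
print(get_obs()['force'],rel([.4474,.1212,.129],84.4))
shot('wrist','e')"
```

```text
clock: 2.57
tool_pos: [0.4474, 0.1195, 0.1954]
orientation: [180.0, -0.0, 84.1]
force: [1.3, 1.4, 0.3]
opening: 0.0876
clock: 2.98
tool_pos: [0.4464, 0.1187, 0.1285]
orientation: [-179.8, 0.1, 84.1]
force: [-0.5, -0.9, 0.1]
opening: 0.0878
[-0.51096468 -0.93669414  0.10142348] (array([ 0.01282433,  0.00389072, -0.00271262]), array([-0.00050941,  0.00041366, -0.00082964]))
```

View pics/e.png

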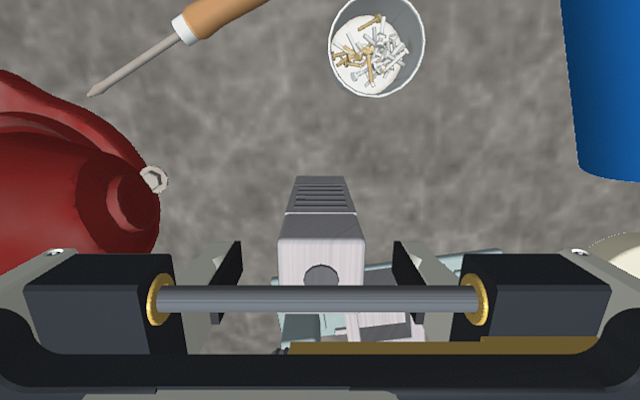

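Wrist view: the cap at (280–362, 215–290) sits centred between the open fingers. Closing now.

```bash
python3 -m handwheel '[[[0.012,0.003,0],[0,0,0]],[[0.012,0.003,0],[0,0,0]],[[0.012,0.003,0],[0,0,0]],[[0.012,0.003,0],[0,0,0]],[[0.012,0.003,0],[0,0,0]]]' 1
python3 -m handwheel '[[[0,0,0],[0,0,0]],[[0,0,0],[0,0,0]],[[0,0,0],[0,0,0]],[[0,0,0],[0,0,0]],[[0,0,0],[0,0,0]]]'
python3 -m handwheel '[[[0,0,-0.02],[0,0,0]],[[0,0,-0.08],[0,0,0]],[[0,0,-0.2],[0,0,0]],[[0,0,-0.35],[0,0,0]],[[0,0,-0.45],[0,0,0]]]'
python3 -c "
from h import *
o=get_obs();print(o['tool_pos'],o['orientation'],o['force'])"
```

```text
clock: 3.45
tool_pos: [0.4486, 0.1234, 0.131]
orientation: [180.0, -0.0, 84.2]
force: [0.4, -0.7, -0.0]
opening: 0.0598
clock: 3.87
tool_pos: [0.4484, 0.1232, 0.1306]
orientation: [180.0, 0.0, 84.2]
force: [-0.2, -1.1, 2.1]
opening: 0.0439
clock: 4.28
tool_pos: [0.4485, 0.1233, 0.2225]
orientation: [180.0, -0.0, 84.2]
force: [0.5, 0.4, -2.9]
opening: 0.0436
[0.44847835 0.12325253 0.22248948] [ 1.79973430e+02 -1.84683018e-02  8.42383249e+01] [ 0.5390682   0.35873245 -2.86514887]
```

```bash
python3 -c "
from h import *
print(rel([.5595,.1695,.245],92.4))"
```

```text
(array([ 0.28583317,  0.52914189, -0.11221511]), array([ 7.73355138e-05, -4.59572622e-05, -2.26713311e-02]))
```

```bash
python3 -m handwheel '[[[0,0.03,-0.11],[0,0,-0.006]],[[0.1,0.17,-0.11],[0,0,-0.012]],[[0.19,0.34,-0.11],[0,0,-0.018]],[[0.27,0.5,-0.11],[0,0,-0.0227]],[[0.286,0.529,-0.11],[0,0,-0.0227]]]'
python3 -m handwheel '[[[0,0,0],[0,0,0]],[[0,0,0],[0,0,0]]]'
python3 - <<'E'
from m import *
print(rel([.5595,.1695,.18],92.4))
s=shot('scene','f');t=shot('side','g')
P=cloud(s)
cv2.imwrite('pics/fg.png',np.hstack([cv2.resize(s['color'][130:330,170:340],(400,470)),cv2.resize(t['color'][180:380,200:370],(400,470))])[:,:,::-1])
for n,c in(('f',s),('g',t)):
    P=cloud(c);z=P[...,2]
    zt=get_obs()['tool_pos'][2]
    m=(c['z_map']>0)&(abs(P[...,0]-.558)<.06)&(abs(P[...,1]-.17)<.05)&(z>.115)&(z<.21)
    q=P[m];print(n,m.sum(),q.min(0),q.max(0));print(cv2.minAreaRect((q[:,:2]*1000).astype(np.float32)))
meas('f');meas('g')
E
```

```text
clock: 4.7
tool_pos: [0.5633, 0.1713, 0.2412]
orientation: [180.0, 0.0, 92.5]
force: [0.6, 0.2, -3.5]
opening: 0.0436
clock: 4.87
tool_pos: [0.559, 0.1693, 0.2411]
orientation: [-179.8, 0.1, 92.4]
force: [-0.2, -1.1, -3.7]
opening: 0.0439
(array([0.00115003, 0.00361243, 0.30536991]), array([-0.00045557,  0.00017326, -0.00011123]))
f 1355 [0.53416106 0.14403807 0.11508031] [0.58024118 0.19118847 0.2099709 ]
((547.5615234375, 177.83970642089844), (61.16999435424805, 33.582828521728516), 48.54983901977539)
g 2119 [0.53461539 0.14697808 0.11507375] [0.58104438 0.19598804 0.20996751]
((547.9119262695312, 181.13111877441406), (61.88577651977539, 34.395408630371094), 45.677433013916016)
base (array([557.1, 178.4]), array([ 76.7, 229.3]), 2.2)
carr (array([559.1, 168.6]), array([73.7, 73.4]), 2.2) 810
floor (array([564.3, 164.7]), array([40.6, 42.4]), 0.7) 457
base (array([557.5, 182.2]), array([ 76.1, 230. ]), 2.4)
carr (array([558.4, 171.6]), array([72.7, 75.6]), 2.4) 688
floor (array([564.3, 159.5]), array([39.9, 29.8]), 0.7) 304
```

View pics/fg.png

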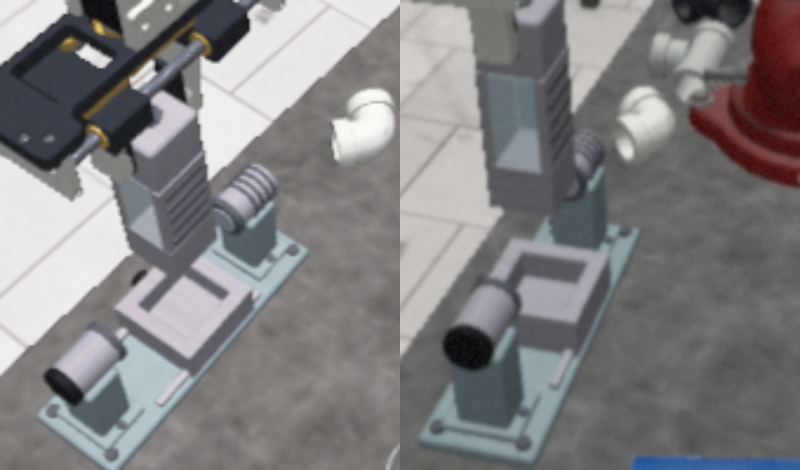

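The cell hangs upright over the carriage: left half about (165,225) over the socket at (185,305), right half (530,130) over (550,290). I'll descend to just above the carriage top, then feel for the socket.

```bash
python3 -m handwheel '[[[0,0.005,0.1],[0,0,0]],[[0,0.005,0.2],[0,0,0]],[[0,0.005,0.27],[0,0,0]],[[0,0.005,0.31],[0,0,0]],[[0,0.005,0.32],[0,0,0]]]'
python3 -m handwheel '[[[0,0,0],[0,0,0]],[[0,0,0],[0,0,0]]]'
python3 - <<'E'
from m import *
s=shot('side','h');t=shot('scene','i')
cv2.imwrite('pics/hi.png',np.hstack([cv2.resize(t['color'][210:310,200:300],(400,400),interpolation=2),cv2.resize(s['color'][240:340,220:320],(400,400),interpolation=2)])[:,:,::-1])
o=get_obs();print(o['tool_pos'],o['orientation'],o['force'])
E
```

```text
clock: 5.38
tool_pos: [0.5591, 0.1689, 0.1775]
orientation: [-179.9, 0.0, 92.4]
force: [-1.1, 0.3, -4.0]
opening: 0.0438
clock: 5.55
tool_pos: [0.5608, 0.1697, 0.1797]
orientation: [179.9, -0.0, 92.4]
force: [-0.2, -0.6, -3.3]
opening: 0.0435
[0.56092484 0.16981253 0.17975065] [ 1.79898985e+02 -4.97342476e-02  9.24132870e+01] [ 0.61905504 -0.07011044 -3.80443696]
```

View pics/hi.png

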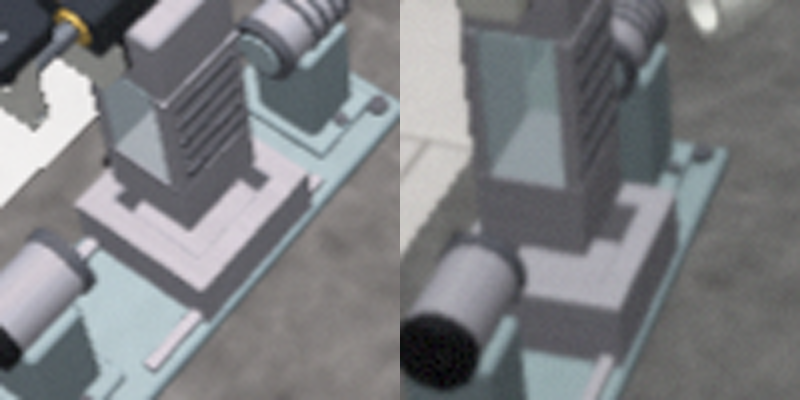

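Both halves show the foot just above the socket, roughly centred with no visible tilt. Feeling down.

```bash
python3 -m handwheel '[[[0,0,0.02],[0,0,0]],[[0,0,0.03],[0,0,0]],[[0,0,0.04],[0,0,0]],[[0,0,0.05],[0,0,0]],[[0,0,0.055],[0,0,0]]]'
python3 -m handwheel '[[[0,0,0],[0,0,0]],[[0,0,0],[0,0,0]]]'
```

```text
clock: 6.07
tool_pos: [0.5614, 0.1696, 0.1698]
orientation: [179.9, 0.0, 92.5]
force: [-5.8, -1.5, 19.7]
opening: 0.0437
clock: 6.23
tool_pos: [0.5612, 0.1695, 0.1699]
orientation: [179.9, -0.0, 92.4]
force: [-4.4, -1.4, 13.1]
opening: 0.0435
```

```bash
python3 -c "
from h import *
o=get_obs();print(o['force'],o['moment'],o['tool_pos'])"
python3 -m handwheel '[[[0,0,-0.01],[0,0,0]],[[0,0,-0.02],[0,0,0]],[[0,0,-0.02],[0,0,0]]]'
python3 -c "
from h import *
o=get_obs();print(o['force'],o['moment'],o['tool_pos'])"
```

```text
[-4.3895581  -1.35272795 13.1287194 ] [-0.45893222  1.99568471 -0.01229303] [0.56118332 0.16951367 0.16989461]
clock: 6.48
tool_pos: [0.5605, 0.1696, 0.1716]
orientation: [180.0, -0.0, 92.4]
force: [0.5, 0.6, -4.1]
opening: 0.0438
[ 0.49956454  0.64935176 -4.12738761] [-0.04127027 -0.09706245  0.01471795] [0.56051656 0.16955878 0.17162503]
```

```bash
python3 - <<'E'
from h import *
for f,O in(('i',(.5575,.178)),('h',(.5575,.1825))):
    s=load(f);P=cloud(s);z=P[...,2];ok=s['z_map']>0
    t=np.radians(92.4);ex=np.array([np.cos(t),np.sin(t)]);ey=np.array([-ex[1],ex[0]])
    d=P[...,:2]-np.array(O);x=d@ex;y=d@ey
    def face(m,a,b):
        h,e=np.histogram(a[m],bins=np.arange(-.06,.06,.0005)); h=np.convolve(h,[1]*4,'same');k=h.argmax(); c=e[k]
        mm=m&(abs(a-c)<.002); return np.median(a[mm]).round(4),mm.sum(),np.percentile(b[mm],[2,98]).round(4)
    near=ok&(abs(x)<.048)&(abs(y)<.045)
    foot=near&(z>.055)&(z<.08)
    print(f,'foot y+ face',face(foot,y,x),'foot x+ face',face(foot,x,y))
    side=near&(z>.016)&(z<.036)
    print(' carr y+ face',face(side&(y>.028),y,x),' carr x+ face',face(side&(x>.018),x,y))
E
```

```text
i foot y+ face (np.float64(0.0174), np.int64(148), array([-0.03  ,  0.0118])) foot x+ face (np.float64(0.0116), np.int64(123), array([-0.024 ,  0.0179]))
 carr y+ face (np.float64(0.0348), np.int64(170), array([-0.0438,  0.026 ]))  carr x+ face (np.float64(0.0263), np.int64(144), array([-0.0343,  0.035 ]))
h foot y+ face (np.float64(0.0179), np.int64(139), array([-0.03  ,  0.0105])) foot x+ face (np.float64(0.0099), np.int64(328), array([-0.0247,  0.0176]))
 carr y+ face (np.float64(0.0351), np.int64(163), array([-0.0454,  0.0254]))  carr x+ face (np.float64(0.0246), np.int64(245), array([-0.0075,  0.0349]))
```

Measured against the carriage faces, the foot is 3.3 mm too far from the robot and 0.7 mm short along the light path. I'll shift and feel again.

```bash
python3 -m handwheel '[[[0.0035,-0.016,-0.005],[0,0,0]],[[0.0035,-0.016,-0.005],[0,0,0]],[[0.0035,-0.016,-0.005],[0,0,0]],[[0.0035,-0.016,-0.005],[0,0,0]]]'
python3 -m handwheel '[[[0,0,0.015],[0,0,0]],[[0,0,0.02],[0,0,0]],[[0,0,0.025],[0,0,0]],[[0,0,0.03],[0,0,0]],[[0,0,0.03],[0,0,0]]]'
```

```text
clock: 6.82
tool_pos: [0.5571, 0.1701, 0.1723]
orientation: [-180.0, 0.0, 92.4]
force: [-0.5, 0.5, -2.8]
opening: 0.044
clock: 7.23
tool_pos: [0.5571, 0.17, 0.1662]
orientation: [-180.0, 0.0, 92.4]
force: [0.2, -0.6, -3.7]
opening: 0.0439
```

It sinks freely. Lowering most of the way.

```bash
python3 -m handwheel '[[[0,0,0.015],[0,0,0]],[[0,0,0.03],[0,0,0]],[[0,0,0.045],[0,0,0]],[[0,0,0.06],[0,0,0]],[[0,0,0.07],[0,0,0]]]'
python3 -m handwheel '[[[0,0,0.005],[0,0,0]],[[0,0,0.01],[0,0,0]],[[0,0,0.015],[0,0,0]],[[0,0,0.018],[0,0,0]],[[0,0,0.018],[0,0,0]]]'
```

```text
clock: 7.65
tool_pos: [0.557, 0.17, 0.1519]
orientation: [-180.0, 0.0, 92.4]
force: [-0.1, 0.0, -3.7]
opening: 0.0438
clock: 8.07
tool_pos: [0.5572, 0.1701, 0.1489]
orientation: [180.0, -0.0, 92.4]
force: [0.4, -0.2, -3.4]
opening: 0.0435
```

```bash
python3 -m handwheel '[[[0,0,0.003],[0,0,0]],[[0,0,0.005],[0,0,0]],[[0,0,0.005],[0,0,0]],[[0,0,0.005],[0,0,0]]]'
```

```text
clock: 8.4
tool_pos: [0.5576, 0.1701, 0.1486]
orientation: [179.9, -0.0, 92.4]
force: [-0.3, -0.8, 3.3]
opening: 0.0438
```

The floor is felt at TCP z 0.1486, as expected. Releasing, rising straight up, then checking.

```bash
python3 -m handwheel '[[[0,0,0],[0,0,0]],[[0,0,0],[0,0,0]],[[0,0,0],[0,0,0]],[[0,0,0],[0,0,0]],[[0,0,0],[0,0,0]]]' -1
python3 -m handwheel '[[[0,0,0],[0,0,0]],[[0,0,0],[0,0,0]],[[0,0,0],[0,0,0]],[[0,0,0],[0,0,0]],[[0,0,0],[0,0,0]]]'
python3 -m handwheel '[[[0,0,-0.05],[0,0,0]],[[0,0,-0.15],[0,0,0]],[[0,0,-0.35],[0,0,0]],[[0,0,-0.55],[0,0,0]],[[0,0,-0.6],[0,0,0]]]'
python3 -m handwheel '[[[0,0,0],[0,0,0]],[[0,0,0],[0,0,0]],[[0,0,0],[0,0,0]]]'
python3 - <<'E'
from h import *
s=shot('side','j');t=shot('scene','k');print(get_obs()['force'])
cv2.imwrite('pics/jk.png',np.hstack([cv2.resize(t['color'][130:330,170:340],(400,470)),cv2.resize(s['color'][180:380,200:370],(400,470))])[:,:,::-1])
for c in(s,t):
    P=cloud(c);z=P[...,2];m=(c['z_map']>0)&(abs(P[...,0]-.556)<.035)&(abs(P[...,1]-.171)<.035)&(abs(z-.158)<.006)
    q=P[m];cc,w,a=cv2.minAreaRect((q[:,:2]*1000).astype(np.float32));print('cap',np.round(cc,1),np.round(w,1),a,'z',np.median(q[:,2]))
    A=np.c_[q[:,:2],np.ones(len(q))];print('tilt',np.linalg.lstsq(A,q[:,2],rcond=None)[0][:2])
E
```

```text
clock: 8.82
tool_pos: [0.5572, 0.1701, 0.1478]
orientation: [-180.0, -0.0, 92.4]
force: [0.2, -0.9, -0.5]
opening: 0.0718
clock: 9.23
tool_pos: [0.5572, 0.1701, 0.1479]
orientation: [-180.0, -0.0, 92.4]
force: [-0.6, 0.3, -0.3]
opening: 0.0873
clock: 9.65
tool_pos: [0.5597, 0.1707, 0.2757]
orientation: [179.5, -0.2, 92.5]
force: [1.0, -0.2, 1.2]
opening: 0.0876
clock: 9.9
tool_pos: [0.5567, 0.1699, 0.2676]
orientation: [-180.0, 0.0, 92.4]
force: [-0.1, 0.3, -0.9]
opening: 0.0877
[0.3610138  0.75161016 0.16122236]
cap [557.4 171.5] [44.1 46.9] 2.2425191402435303 z 0.15689783293233492
tilt [ 0.01996082 -0.03480045]
cap [558.  168.3] [45.4 44.8] 2.99166202545166 z 0.15851100864683393
tilt [ 0.03150429 -0.02060913]
```

View pics/jk.png

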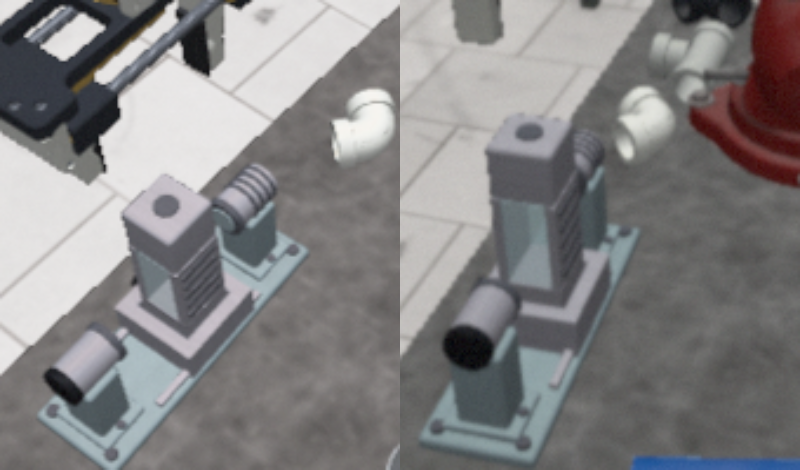

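The cell stands upright in the socket, windows facing both tubes, and the gripper is clear above it. The elbow and tee look where they were. Handing in.

```bash
python3 -c "
from plant import *
print(close_job())"
```

```text
the job is handed in; nothing more can be done
None
```

The cell is standing in the socket with its windows facing along the light path, and I handed the job in at about 10 s of the 56 s allowed. No verdict was reported.

- **Finding the socket:** I gripped the cell across its window sides and felt for the socket. The first touch, about 17 N, landed on the carriage rim. Depth images showed the foot 3.3 mm too far sideways, so I shifted it. It then sank freely to a soft 7 N contact at the expected floor height.
- **Last checks:** With the gripper released and clear above, the cap top measured z = 0.157 and 0.1585 m in the two cameras, against 0.158 m for fully home. The cell's window axis was within about 1° of the rig's.
- **Bystanders:** The elbow and tee looked unmoved in the pictures. I did not measure them.
- **Disagreements:** The two fixed cameras differed by 3–5 mm along the light path, so I compared positions only within one camera.
- **Tilt:** A rough plane fit to the cap's depth points gave a slope of about 0.04 rad, near the 0.05 limit. I put this down to depth noise and edge points, because the foot was seated flat at the right height and the cell looks upright. I did not confirm it further.

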